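# Reject the lopsided rotor arm on the knife edge

### The arm

A 7-joint arm with a two-finger parallel gripper is mounted at the origin on a cart in front of the work surface, level with it; the furniture and walls round the work are solid. World frame = base frame: x ahead of the robot, y to its left, z up, the work surface at z = 0. Lengths are in m, angles in rad, forces in N, time in s.
With the tool pointing down it reaches from about 0.4 to 0.85 m from the base axis. Payload 10.4 kg.
Tool frame: the origin (TCP) lies between the finger pads; the fingertips stand 22 mm ahead of it and the grasp point (between the pads) lies 3 mm ahead of it; z points along the fingers, y is the line along which they close (so a half turn about z gives the same grasp; the last joint's range is limited). The gripper opens to 85 mm and grips with 20 to 120 N. Pads are 22 mm wide; open, the fingers measure 114 mm over their backs; the gripper's body (76 mm by 85 mm) begins 54 mm behind the grasp point. The pads swing forward as they close: fully open they stand 13 mm farther back than shut.
Start: joints at [-1.167, 0.332, -0.065, 1.46, 0.022, 1.35, -0.088], TCP at [0.259, 0.569, 0.253] pointing down, gripper open.
Joint ranges: [-2.6, 2.6], [-0.5, 2.12], [-1.47, 1.34], [0.16, 2.42], [-1.27, 4.41], [0.06, 2.06], [-2.6, 2.6]. Speed limits (rad/s): [2.22, 2.22, 2.79, 2.79, 3.14, 3.14, 3.14].

### API

Orientations are given as a rotation vector (axis times angle).
In Python, from rig import readout, cams, order gives the robot as it stands.
- The arm moves only by the tool arm_command, never from a script. Its argument "deltas" is a list that holds one entry, the list of rows, each a list of 7 numbers: the shift along the world's x, y, z as a fraction of full scale, then the turn, a rotation vector about the world's x, y, z as a fraction of full scale, then the finger opening in mm, from 0 to 85.4. A call has 1 to 12 rows; each row shifts and turns the commanded pose from where the row before left it; what a row does not reach is not made up. Full scale, the value 1, is 75 cm for a shift and 2 pi rad for a turn. A row lasts 1/8 s, in which the tool goes at most 62.5 mm and 10.7 degrees, less where a joint would pass 70% of its speed; a pose out of reach is approached as far as the arm can. A call with a number of a shift or a turn outside -1 to 1 is refused whole. A call with a gripper value outside its range is refused whole. The fingers move at their own pace and stop on an object; the grip force is fixed at half the most. Time passes only in rows, so rows that do not move let the fingers close. It gives the time, the measured TCP pose, the force, the opening and the grip force at its end, in the units of the state.
- readout.get_state(): the state, without advancing time (a new reading comes with each control period).
- cams.get_image(name): name is "scene" or "top" or "wrist"; returns a dict with "pixels" (420x560x3 uint8, red, green, blue), "camera_matrix" (3x3 intrinsics, pixels), "k1" (the pictures are not rectified: a ray, as slopes to the right and down, at radius r is drawn at 1 + k1 r^2 times it, then the intrinsics apply), "cam_to_world" (4x4, takes a point from camera to world coordinates). Camera axes: x right, y down, z forward; pixel columns grow to the right and rows downward; lengths in m; the calibration is good to about 2 mm. A picture is of the moment at which its call begins. There is no depth.
- order.close_job(): hands the job in; it is judged then, once.
The state is a dict: "clock": time; "joints": joint angles; "dq": joint speeds; "tau": joint torques, N m; "tool_pos": TCP position; "tcp_rot": TCP orientation; "wrist_force": force on the tool from outside, world axes, zero at the start; "wrist_torque": the same for the moment, N m; "grip_width": opening from 0.0 (shut) to 1.0 (fully open); "grasp_force": force on a finger pad.
Only numpy, scipy, OpenCV 4.12 (cv2) and the standard library are available. Lean on these libraries where they do the work, as an engineer would, in place of code of your own. Each camera call takes 0.05 s, during which the arm holds its last target. There are 200 camera calls.

### The job

One of the two identical-looking rotor arms hides an off-centre weight. Find out which by setting an arm by its middle crosswise on the knife-edge stand and letting go: finish with the sound arm balanced level and crosswise on the knife edge, and the one that tips lying flat in the beige tray.

Things in the scene. Friction and masses are not known exactly. Their poses are not given: they have to be found in the camera images.
- rotor_arm_1: rotor arm, 140x26x70 mm, 0.1-0.2 kg. Aluminium bar along x, 16 mm wide, flat underside at z=22, top at 34 mm; grey round bucket (dia 26, z 0-34) at each end, x=-57 and +57; blue grip post 18x18 mm at the middle, z 34-70: grasp it. Origin: at the middle, level with the buckets' undersides (on the table at the start); z up. Looks, sizes and axes same as the other arm.
- rotor_arm_2: the other rotor arm, same in looks, sizes, axes and origin. One of the two, not known which, is sound (centre of mass at its middle); the other has it about 35 mm off along the bar: set by its middle on the knife edge and let go, it tips about 20 degrees at once, until a bucket touches the table, and stays lying so on the edge.
- knife_stand: steel knife-edge stand, fixed: dark base 64x90x8 mm with a steel ridge 70 mm long along its y; blunt flat crest 20 mm wide (x), 42 mm above the table. Origin: centre of the base's underside, on the table; z up. An arm is crosswise when its x lies along the stand's x, either way round. It stays up if its centre of mass is over the crest (within 10 mm in x).
- tray: open beige tray with black rim, fixed, 220 x 217 x 34 mm outside; inner floor 194 x 192 mm, 3 mm above the table; rim 33 mm high. Origin: centre of its underside, on the table; z up.
Mind the look-alikes: they are no part of the job. Leave any purple look-alike of the rotor_arm_2 alone.

How it is judged:
At the end, for the whole second after the job is handed in: The sound arm rests on the knife edge, level within 8 degrees, crosswise within 28, its middle within 15 mm of the crest line and 40 mm of the ridge's middle (only the sound arm can); the other, lopsided arm lies flat (within 4 degrees) on the tray's floor, wholly inside; both at rest (((x of rotor_arm_1 in the frame of knife_stand between -0.015 and 0.015 m and y of rotor_arm_1 in the frame of knife_stand between -0.04 and 0.04 m and z of rotor_arm_1 in the frame of knife_stand between 0.015 and 0.026 m and angle between rotor_arm_1's own z axis and vertical below 0.14 rad and angle between the x axis of rotor_arm_1 and the x axis of knife_stand, either way round below 0.5 rad and contact force between rotor_arm_1 and knife_stand above 0.5 N and linear speed of each of rotor_arm_1, rotor_arm_2 below 0.02 m/s and angular speed of rotor_arm_1 below 0.1 rad/s and x of rotor_arm_2 in the frame of tray between -0.088 and 0.088 m and y of rotor_arm_2 in the frame of tray between -0.088 and 0.088 m and z of rotor_arm_2 in the frame of tray below 0.0065 m and angle between rotor_arm_2's own z axis and vertical below 0.07 rad and contact force between rotor_arm_2 and tray above 0.3 N) or (x of rotor_arm_2 in the frame of knife_stand between -0.015 and 0.015 m and y of rotor_arm_2 in the frame of knife_stand between -0.04 and 0.04 m and z of rotor_arm_2 in the frame of knife_stand between 0.015 and 0.026 m and angle between rotor_arm_2's own z axis and vertical below 0.14 rad and angle between the x axis of rotor_arm_2 and the x axis of knife_stand, either way round below 0.5 rad and contact force between rotor_arm_2 and knife_stand above 0.5 N and linear speed of each of rotor_arm_2, rotor_arm_1 below 0.02 m/s and angular speed of rotor_arm_2 below 0.1 rad/s and x of rotor_arm_1 in the frame of tray between -0.088 and 0.088 m and y of rotor_arm_1 in the frame of tray between -0.088 and 0.088 m and z of rotor_arm_1 in the frame of tray below 0.0065 m and angle between rotor_arm_1's own z axis and vertical below 0.07 rad and contact force between rotor_arm_1 and tray above 0.3 N))); the robot touches nothing.
It also fails if it takes over 72 s, if anything falls off the work surface, if the arm or the gripper's body presses on something with over 40 N, if the wrist force passes 120 N, or if a joint passes its speed limit or range.

## Working session

There is one attempt and no reset: what is moved stays moved. The work goes in short steps, Python scripts to look and compute and a tool call to move; the robot and the scene stay as the last step left them, time stands still between calls to the robot, and variables do not carry over. Pictures are saved under pics/ and viewed, at most 12 in all, crops included, and the job is handed in when it is done.

Besides the shell and the picture viewer there is one more tool, called after "Request:" as name(argument=value, ...) on one line, values as JSON. arm_command: Moves the arm, as the interface text tells. Its arguments: {"type":"object","properties":{"deltas":{"type":"array"}},"required":["deltas"]}

```bash
mkdir -p pics
cat > h.py <<'E'
import numpy as np, cv2
from rig import readout, cams, order
def grab(n):
    d=cams.get_image(n); d['K']=np.array(d['camera_matrix']); d['T']=np.array(d['cam_to_world']); d['px']=np.array(d['pixels'],dtype=np.uint8); return d
def ray(d,u,v):
    K=d['K']; p=np.array([(u-K[0,2])/K[0,0],(v-K[1,2])/K[1,1]]); q=p.copy()
    for _ in range(30): q=p/(1+d['k1']*(q@q))
    r=d['T'][:3,:3]@np.array([q[0],q[1],1]); return d['T'][:3,3],r/np.linalg.norm(r)
def onz(d,u,v,z):
    o,r=ray(d,u,v); return o+r*(z-o[2])/r[2]
def proj(d,P):
    c=np.linalg.inv(d['T'])@np.append(P,1); q=c[:2]/c[2]; q=q*(1+d['k1']*(q@q)); return d['K'][:2,:2]@q+d['K'][:2,2]
def cross(d1,a,d2,b):
    o1,r1=ray(d1,*a); o2,r2=ray(d2,*b)
    s=np.linalg.lstsq(np.c_[r1,-r2],o2-o1,rcond=None)[0]; p,q=o1+s[0]*r1,o2+s[1]*r2
    return (p+q)/2,np.linalg.norm(p-q)
def save(n,d): cv2.imwrite('pics/'+n+'.png',cv2.cvtColor(d['px'],cv2.COLOR_RGB2BGR))
def blobs(d,lo,hi,amin=40):
    m=cv2.inRange(cv2.cvtColor(d['px'],cv2.COLOR_RGB2HSV),np.array(lo),np.array(hi))
    n,l,s,c=cv2.connectedComponentsWithStats(m); return [(s[i],c[i],l==i) for i in range(1,n) if s[i][4]>=amin]
E
python3 - <<'E'
from h import *
s=readout.get_state(); print({k:np.round(v,3) for k,v in s.items()})
ds=[grab(n) for n in('scene','top')]
import pickle; pickle.dump(ds,open('d0.pkl','wb'))
for n,d in zip(('scene','top'),ds):
    save(n+'0',d); print(d['T'].round(3).tolist(),d['k1'],d['K'].tolist())
im=[cv2.imread(f'pics/{n}0.png') for n in('scene','top')]
E
```

```text
{'clock': np.float64(0.0), 'joints': array([-1.167,  0.333, -0.065,  1.461,  0.022,  1.35 , -0.088]), 'dq': array([-0.   ,  0.   , -0.002,  0.002,  0.002, -0.001, -0.002]), 'tau': array([-0.0000e+00, -6.2544e+01,  4.9000e-02, -3.9160e+01,  1.6000e-02,
        1.0000e-02,  0.0000e+00]), 'tool_pos': array([0.259, 0.569, 0.252]), 'tcp_rot': array([-6.65e-01, -3.07e+00,  2.00e-03]), 'wrist_force': array([-0.071,  0.446, -0.077]), 'wrist_torque': array([-0.012, -0.016, -0.013]), 'grasp_force': np.float64(0.0), 'grip_width': np.float64(1.0)}
[[-0.788, -0.324, 0.524, -0.249], [-0.616, 0.422, -0.665, 1.104], [-0.006, -0.847, -0.532, 0.768], [0.0, 0.0, 0.0, 1.0]] -0.11031526645735464 [[434.91140652082447, 0.0, 285.94324002050246], [0.0, 434.91140652082447, 210.55342940174017], [0.0, 0.0, 1.0]]
[[-0.004, -0.997, 0.072, 0.399], [-1.0, 0.004, 0.001, 0.182], [-0.001, -0.072, -0.997, 1.274], [0.0, 0.0, 0.0, 1.0]] -0.00325214231684993 [[422.253258982074, 0.0, 280.4403874368083], [0.0, 422.253258982074, 213.8402883283091], [0.0, 0.0, 1.0]]
```

View pics/scene0.png

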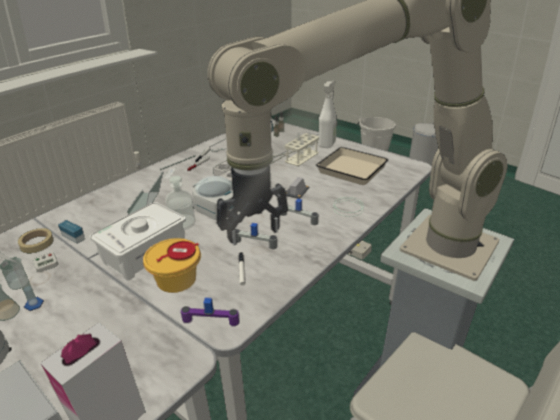

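View pics/top0.png

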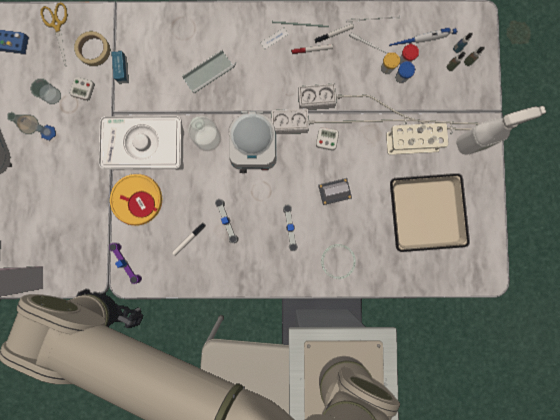

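Candidates: white/aluminium arms with blue posts at top (225,221) and (290,228). The purple look-alike is at top (120,262), scene (209,305), so it is out. The blue scatter (tray top right, (405,70)) is no arm. The stand is at (335,191) and the tray at (430,212).

Run:
```python
from h import *
import pickle; S,T=pickle.load(open('d0.pkl','rb'))
for n,d in(('S',S),('T',T)):
    for s,c,m in blobs(d,(100,130,50),(125,255,255),25): print(n,s,c.round(1))
hsv=cv2.cvtColor(T['px'],cv2.COLOR_RGB2HSV)
# dark stand & tray rim
def rect(d,m):
    m=m.astype(np.uint8); c=max(cv2.findContours(m,cv2.RETR_EXTERNAL,cv2.CHAIN_APPROX_NONE)[0],key=cv2.contourArea); return cv2.minAreaRect(c)
for s,c,m in blobs(T,(0,0,0),(180,255,110),150):
    if 310<c[0]<480 and 160<c[1]<260:
        r=rect(T,m); print('dark',s,np.round(r[0],1),np.round(r[1],1),r[2]); b=cv2.boxPoints(r)
        z=.033 if c[0]>380 else .008
        w=[onz(T,*p,z)[:2].round(4).tolist() for p in b]; print(w,np.mean(w,0))
px=cv2.cvtColor(T['px'],cv2.COLOR_RGB2BGR)
a=cv2.resize(px[165:265,190:390],(800,400),interpolation=cv2.INTER_CUBIC)
cv2.imwrite('pics/crop0.png',a)
```

```text
S [297 199   4  11  33] [298.2 203.6]
S [252 224   5  11  51] [253.8 229.1]
S [ 25 298  17  12  56] [ 33.5 305.1]
S [204 298   9  15  97] [208.  305.5]
T [395  38  19   6  37] [405.8  40.9]
T [399  62  16  16 192] [406.2  69.4]
T [ 42 126  13  14  62] [ 49.7 132.9]
T [221 217   8   7  38] [224.8 220.2]
T [287 224   7   7  36] [290.1 227.3]
T [116 260  11   7  55] [120.7 263.1]
dark [ 390  174   80   78 1048] [429.2 212.2] [75.5 74.1] 84.61068725585938
[[0.5941, -0.1392], [0.6141, -0.3589], [0.3917, -0.3719], [0.3722, -0.155]] [ 0.493025 -0.25625 ]
dark [318 179  34  26 341] [334.6 191.2] [20.9 29.8] 76.60750579833984
[[0.5792, 0.0696], [0.5999, -0.0182], [0.5381, -0.0319], [0.5176, 0.0557]] [0.5587 0.0188]
```

View pics/crop0.png

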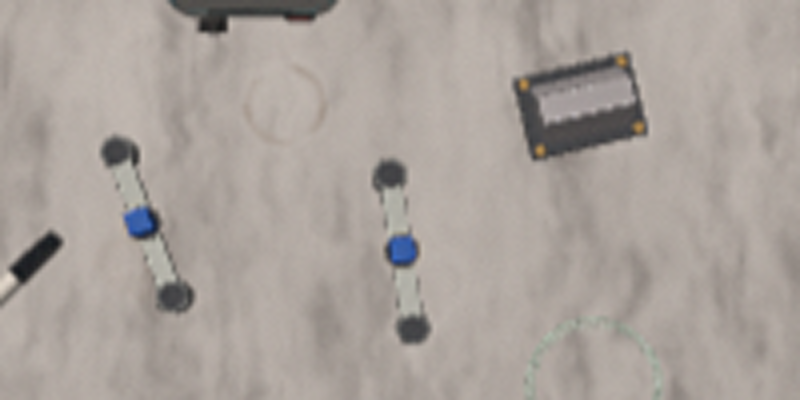

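Run:
```python
from h import *
import pickle; S,T=pickle.load(open('d0.pkl','rb'))
for n,s,t,b in(('A',(253.8,229.1),(224.8,220.2),((219.5,202.75),(234,239))),('B',(298.2,203.6),(290.1,227.3),((287.2,208.75),(293.2,247)))):
    P,e=cross(S,s,T,t); q=[onz(T,*p,.034) for p in b]; v=q[0]-q[1]
    print(n,P.round(4),e.round(4),onz(T,*t,.07).round(4),'mid',((q[0]+q[1])/2).round(4),'len',np.linalg.norm(v).round(4),'yaw',np.degrees(np.arctan2(v[1],v[0])).round(1))
g=cv2.cvtColor(T['px'],cv2.COLOR_RGB2GRAY); m=np.zeros_like(g); m[181:197,322:350]=(g[181:197,322:350]>125)
n,l,s,c=cv2.connectedComponentsWithStats(m)
for i in range(1,n):
    if s[i][4]>20:
        r=cv2.minAreaRect(np.argwhere(l==i)[:,::-1].astype(np.float32)); w=[onz(T,*p,.042)[:2].round(4).tolist() for p in cv2.boxPoints(r)]; print(s[i],c[i],w,np.mean(w,0))
W=grab('wrist'); save('w0',W)
from scipy.spatial.transform import Rotation as R
print(R.from_rotvec(readout.get_state()['tcp_rot']).as_matrix().round(3).tolist(),W['T'].round(3).tolist())
```

```text
A [0.4698 0.3437 0.0507] 0.0003 [0.4688 0.3412 0.07  ] mid [0.469  0.3403 0.034 ] len 0.1153 yaw 22.0
B [0.4488 0.1547 0.0542] 0.0008 [0.4478 0.1549 0.07  ] mid [0.4477 0.1538 0.034 ] len 0.1137 yaw 8.6
[324 183  25  13 198] [335.88888889 188.71212121] [[0.5667, 0.0552], [0.5823, -0.0117], [0.5565, -0.0173], [0.541, 0.0495]] [0.561625 0.018925]
[[-0.91, 0.414, -0.0], [0.414, 0.91, -0.001], [-0.0, -0.001, -1.0]] [[0.413, 0.878, 0.242, 0.197], [0.911, -0.398, -0.112, 0.597], [-0.002, 0.266, -0.964, 0.371], [0.0, 0.0, 0.0, 1.0]]
```

Request:
arm_command(deltas=[[[0.021, -0.046, -0.008, 0, 0, 0.0076, 85], [0.021, -0.046, -0.008, 0, 0, 0.0076, 85], [0.021, -0.046, -0.008, 0, 0, 0.0076, 85], [0.021, -0.046, -0.008, 0, 0, 0.0076, 85], [0.021, -0.046, -0.008, 0, 0, 0.0076, 85], [0.021, -0.046, -0.008, 0, 0, 0.0076, 85], [0.021, -0.046, -0.008, 0, 0, 0.0076, 85], [0.021, -0.046, -0.008, 0, 0, 0.0076, 85], [0.021, -0.046, -0.008, 0, 0, 0.0076, 85], [0.021, -0.046, -0.008, 0, 0, 0.0076, 85], [0.021, -0.046, -0.008, 0, 0, 0.0076, 85], [0.021, -0.046, -0.008, 0, 0, 0.0076, 85]]])

```text
clock: 1.65
tool_pos: [0.448, 0.1537, 0.1811]
tcp_rot: [0.232, -3.133, -0.0]
wrist_force: [0.5, 0.6, 0.1]
grip_width: 0.998
grasp_force: 0.0
```

```bash
cat >> h.py <<'E'
from scipy.spatial.transform import Rotation as R
def st():
    s=readout.get_state(); M=R.from_rotvec(s['tcp_rot']).as_matrix()
    print('t',round(float(s['clock']),2),'tcp',np.round(s['tool_pos'],4),'ydir',np.degrees(np.arctan2(M[1,1],M[0,1])).round(1),'z',M[:,2].round(3),'F',np.round(s['wrist_force'],2),'M',np.round(s['wrist_torque'],3),'g',np.round([s['grip_width'],s['grasp_force']],3)); return s
E
python3 - <<'E'
from h import *
st(); W=grab('wrist'); save('w1',W)
import pickle; pickle.dump(W,open('w1.pkl','wb'))
for P in([.4488,.1547,.07],[.4698,.3437,.07],[.559,.019,.042]): print(proj(W,P).round(1))
for s,c,m in blobs(W,(100,130,50),(125,255,255),25): print(s,c.round(1),onz(W,*c,.06).round(4))
E
```

```text
t 1.65 tcp [0.448  0.1537 0.1811] ydir 98.5 z [-0.  0. -1.] F [0.46 0.57 0.06] M [-0.054 -0.009  0.015] g [0.998 0.   ]
[285.3 219.7]
[540.5 284.2]
[ 98.8 315. ]
[274 195  25  35 590] [288.4 212.8] [0.4467 0.1565 0.06  ]
[ 503  254   45   40 1222] [525.1 273.1] [0.4664 0.3363 0.06  ]
```

View pics/w1.png

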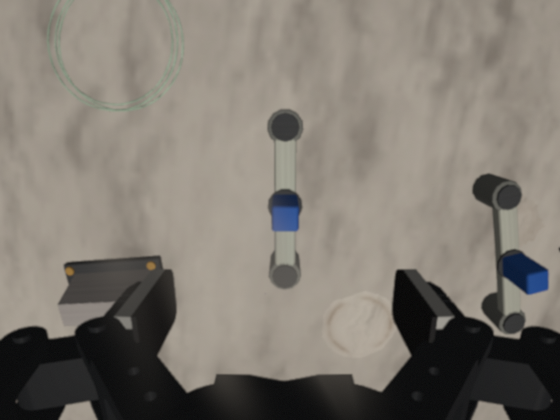

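Wrist picture: the bar is aligned with the tool, buckets at (285,126) and (285,276), post at (285,213). The stand is at the lower left, with its base's near corners at (66,263) and (161,257).

Run:
```python
from h import *
import pickle; W=pickle.load(open('w1.pkl','rb'))
q=[onz(W,285,276,.034),onz(W,285,126,.034)]; v=q[0]-q[1]
print(((q[0]+q[1])/2).round(4),np.linalg.norm(v).round(4),np.degrees(np.arctan2(v[1],v[0])))
q=[onz(W,508,320,.034),onz(W,507,196,.034)]; v=q[0]-q[1]
q=[onz(W,512,322,.034),onz(W,507,196,.034)]; v=q[0]-q[1]
print('A',((q[0]+q[1])/2).round(4),np.linalg.norm(v).round(4),np.degrees(np.arctan2(v[1],v[0])))
a,b=onz(W,66,263,.008),onz(W,161,257,.008); print(a,b,np.linalg.norm(a-b))
c=np.array([.5587,.0188]);th=np.radians(13.3);x=np.array([np.cos(th),np.sin(th)]);y=np.array([-x[1],x[0]])
for sy in(-1,1): print((c-x*.032+sy*y*.045).round(4))
# crest height by two views (wrist/top): top-plane band points
T=pickle.load(open('d0.pkl','rb'))[1]
g=cv2.cvtColor(W['px'],cv2.COLOR_RGB2GRAY); print([int(k) for k in g[255:350,85]])
```

```text
[0.4483 0.1545 0.034 ] 0.1142 8.563367781515282
A [0.4686 0.3411 0.034 ] 0.1128 21.29975183652316
[ 0.53521168 -0.02735329  0.008     ] [0.51558112 0.05783672 0.008     ] 0.0874225187417377
[ 0.5379 -0.0324]
[0.5172 0.0552]
[156, 156, 157, 155, 145, 112, 65, 39, 43, 51, 57, 59, 59, 58, 58, 58, 58, 60, 63, 68, 68, 68, 69, 68, 68, 67, 67, 67, 67, 67, 66, 66, 68, 67, 69, 66, 66, 66, 66, 67, 67, 67, 66, 67, 68, 66, 67, 81, 110, 129, 135, 137, 138, 137, 136, 135, 135, 135, 137, 138, 137, 136, 137, 136, 133, 119, 86, 48, 19, 13, 16, 13, 16, 15, 15, 13, 15, 15, 14, 13, 14, 14, 14, 14, 13, 14, 14, 15, 14, 17, 13, 14, 14, 15, 14]
```

Request:
arm_command(deltas=[[[0, 0.001, -0.041, 0, 0, 0, 85], [0, 0, -0.041, 0, 0, 0, 85], [0, 0, -0.041, 0, 0, 0, 85], [0, 0, -0.041, 0, 0, 0, 85], [0, 0, 0, 0, 0, 0, 85], [0, 0, 0, 0, 0, 0, 0], [0, 0, 0, 0, 0, 0, 0], [0, 0, 0, 0, 0, 0, 0], [0, 0, 0, 0, 0, 0, 0], [0, 0, 0, 0, 0, 0, 0], [0, 0, 0, 0, 0, 0, 0], [0, 0, 0, 0, 0, 0, 0]]])

```text
clock: 3.2
tool_pos: [0.4479, 0.1558, 0.0588]
tcp_rot: [-0.23, 3.133, 0.001]
wrist_force: [-1.3, -0.4, 6.5]
grip_width: 0.205
grasp_force: 60.8
```

Run:
```python
from h import *
import pickle; st(); W=pickle.load(open('w1.pkl','rb'))
print(onz(W,85,303,.042),onz(W,85,320.5,.042))
c=np.array([.5587,.0188]);th=np.radians(13.3);x=np.array([np.cos(th),np.sin(th)])
for v in(303,320.5): print('stand-x',(onz(W,85,v,.042)[:2]-c)@x)
```

```text
t 3.2 tcp [0.4479 0.1558 0.0588] ydir 98.4 z [ 0.  0. -1.] F [-1.33 -0.35  6.47] M [-0.06   0.296  0.043] g [ 0.205 60.762]
[0.54996174 0.00758408 0.042     ] [0.56640541 0.00712737 0.042     ]
stand-x -0.011084104669348432
stand-x 0.004813457637744632
```

Request:
arm_command(deltas=[[[0, 0, 0.03, 0, 0, 0, 0], [0, 0, 0.03, 0, 0, 0, 0], [0, 0, 0.03, 0, 0, 0, 0], [0, 0, 0.03, 0, 0, 0, 0], [0, 0, 0, 0, 0, 0, 0], [0, 0, 0, 0, 0, 0, 0], [0, 0, 0, 0, 0, 0, 0]]])

```text
clock: 4.08
tool_pos: [0.4472, 0.1554, 0.1473]
tcp_rot: [0.229, -3.132, 0.001]
wrist_force: [0.8, 0.2, -1.1]
grip_width: 0.199
grasp_force: 60.0
```

Run:
```python
from h import *
st(); d=grab('wrist');save('w2',d)
q=[(s,c.round(1)) for s,c,m in blobs(d,(100,130,50),(125,255,255),25)];print(q)
```

```text
t 4.08 tcp [0.4472 0.1554 0.1473] ydir 98.4 z [-0.002 -0.001 -1.   ] F [ 0.84  0.15 -1.13] M [-0.027  0.047 -0.051] g [ 0.199 59.966]
[(array([ 526,  272,   34,   46, 1115], dtype=int32), array([544.5, 291.6])), (array([ 259,  297,   51,   45, 2210], dtype=int32), array([283.8, 318.7]))]
```

Request:
arm_command(deltas=[[[0.0246, -0.0303, 0, 0, 0, 0.0023, 0], [0.0246, -0.0303, 0, 0, 0, 0.0023, 0], [0.0246, -0.0303, 0, 0, 0, 0.0023, 0], [0.0246, -0.0303, 0, 0, 0, 0.0023, 0], [0.0246, -0.0303, 0, 0, 0, 0.0023, 0], [0.0246, -0.0303, 0, 0, 0, 0.0023, 0], [0, 0, -0.02, 0, 0, 0, 0], [0, 0, -0.02, 0, 0, 0, 0], [0, 0, -0.02, 0, 0, 0, 0], [0, 0, 0, 0, 0, 0, 0], [0, 0, 0, 0, 0, 0, 0], [0, 0, 0, 0, 0, 0, 0]]])

```text
clock: 5.62
tool_pos: [0.5588, 0.0195, 0.104]
tcp_rot: [-0.365, 3.119, 0.0]
wrist_force: [-1.0, -1.3, -1.6]
grip_width: 0.2
grasp_force: 59.9
```

Run:
```python
from h import *
st(); d=grab('wrist');save('w3',d);t=grab('top');save('t3',t);st()
```

```text
t 5.62 tcp [0.5588 0.0195 0.104 ] ydir 103.4 z [ 0.001  0.    -1.   ] F [-0.98 -1.25 -1.6 ] M [-0.054  0.068  0.002] g [ 0.2   59.923]
t 5.72 tcp [0.5587 0.0194 0.1038] ydir 103.3 z [ 0.001  0.    -1.   ] F [ 0.43 -1.1  -1.23] M [-0.036  0.043 -0.006] g [ 0.2   59.923]
```

View pics/w3.png

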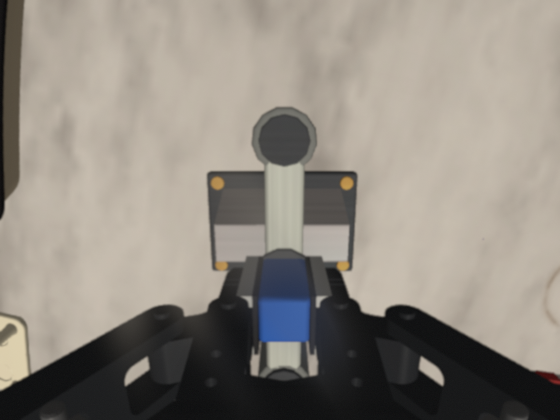

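The arm is held square over the stand. The base's near corners are at (208,172) and (357,172), the crest spans rows 224-262, and the back corners are at about (214,270) and (352,270).

Run:
```python
from h import *
st(); d=grab('wrist'); save('w4',d)
b=[onz(d,*p,.008)[:2] for p in((208,172),(357,172),(352,270),(214,270))]; print(np.round(b,4),np.mean(b,0))
c=[onz(d,*p,.042)[:2] for p in((214,224),(354,224),(351,262),(216,262))]; print(np.round(c,4),np.mean(c,0))
k=onz(d,285,139,.104-.0588+.034); print('bucket',k, k-np.array([.057*np.cos(np.radians(193.3)),.057*np.sin(np.radians(193.3)),0]))
```

```text
t 5.72 tcp [0.5587 0.0194 0.1038] ydir 103.3 z [ 0.001  0.    -1.   ] F [ 0.43 -1.1  -1.23] M [-0.036  0.043 -0.006] g [ 0.2   59.923]
[[ 0.5373 -0.0313]
 [ 0.5172  0.0533]
 [ 0.5775  0.0678]
 [ 0.5976 -0.0166]] [0.55738594 0.0182971 ]
[[ 0.5559 -0.0179]
 [ 0.5394  0.0514]
 [ 0.5598  0.0558]
 [ 0.5762 -0.0132]] [0.55781101 0.0190197 ]
bucket [0.50339718 0.0065588  0.0792    ] [0.55886838 0.01967163 0.0792    ]
```

Request:
arm_command(deltas=[[[-0.0015, 0, -0.013, 0, 0, 0, 0], [0, 0, -0.01, 0, 0, 0, 0], [0, 0, -0.0095, 0, 0, 0, 0], [0, 0, 0, 0, 0, 0, 0], [0, 0, 0, 0, 0, 0, 0], [0, 0, 0, 0, 0, 0, 0]]])

```text
clock: 6.52
tool_pos: [0.5572, 0.0194, 0.0787]
tcp_rot: [0.365, -3.12, -0.0]
wrist_force: [0.0, 0.6, -1.2]
grip_width: 0.2
grasp_force: 60.7
```

Run:
```python
from h import *
st()
```

```text
t 6.53 tcp [0.5572 0.0194 0.0787] ydir 103.4 z [-0.  0. -1.] F [ 0.05  0.6  -1.19] M [0.018 0.091 0.012] g [ 0.2   60.704]
```

Request:
arm_command(deltas=[[[0.0007, -0.0004, -0.0014, 0, 0, 0, 0], [0, 0, 0, 0, 0, 0, 0], [0, 0, 0, 0, 0, 0, 30], [0, 0, 0, 0, 0, 0, 30], [0, 0, 0, 0, 0, 0, 50], [0, 0, 0, 0, 0, 0, 50], [0, 0, 0, 0, 0, 0, 50], [0, 0, 0, 0, 0, 0, 50]]])

```text
clock: 7.52
tool_pos: [0.5578, 0.0191, 0.0779]
tcp_rot: [-0.365, 3.12, 0.0]
wrist_force: [0.6, 0.5, 0.0]
grip_width: 0.587
grasp_force: 0.0
```

Run:
```python
from h import *
st(); d=grab('wrist'); save('w5',d)
import pickle; pickle.dump(d,open('w5.pkl','wb'))
for s,c,m in blobs(d,(100,130,50),(125,255,255),200): print(s,c.round(1))
```

```text
t 7.53 tcp [0.5578 0.0191 0.0779] ydir 103.3 z [-0.  0. -1.] F [0.63 0.52 0.  ] M [ 0.002 -0.009  0.032] g [0.587 0.   ]
[ 260  331   50   49 1662] [281.8 360.1]
```

View pics/w5.png

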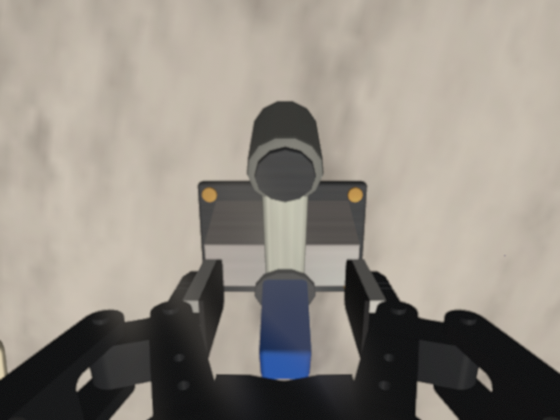

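The arm tipped: the near bucket is raised (rim at (285,175)) and the post leans away towards the far side. So this arm is the lopsided one and goes to the tray. I check the tilt model against the image before re-gripping.

Run:
```python
from h import *
import pickle; d=pickle.load(open('w5.pkl','rb'))
th=np.radians(13.3);ex=np.array([np.cos(th),np.sin(th),0]);c=np.array([.5577,.019,0])
for t in(16,18,20,22):
    a=np.radians(t); 
    def f(x,z,p=10): X,Z=x-p,z-22; return c+ex*(p+X*np.cos(a)+Z*np.sin(a))+np.array([0,0,42+Z*np.cos(a)-X*np.sin(a)])
    g=lambda x,z:np.array([c[0],c[1],0])+ex*(10+(x-10)*np.cos(a)+(z-22)*np.sin(a))/1000+np.array([0,0,(42+(z-22)*np.cos(a)-(x-10)*np.sin(a))/1000])
    print(t,'rim',proj(d,g(-57,34)).round(1),'top near/far edge',proj(d,g(-9,70)).round(1),proj(d,g(9,70)).round(1),'post base',proj(d,g(-9,34)).round(1),'grasp',g(0,55).round(4),'tcp',g(0,58).round(4),'low',g(57,0)[2].round(4))
```

```text
16 rim [284.5 160.1] top near/far edge [284.2 343.4] [284.1 376.6] post base [284.2 270.7] grasp [0.5669 0.0212 0.0765] tcp [0.5677 0.0214 0.0794] low 0.0079
18 rim [284.5 164.2] top near/far edge [284.2 348.3] [284.1 379.4] post base [284.2 272.6] grasp [0.5681 0.0215 0.0765] tcp [0.569  0.0217 0.0793] low 0.0066
20 rim [284.5 168.6] top near/far edge [284.2 353.1] [284.1 382.1] post base [284.2 274.5] grasp [0.5693 0.0217 0.0764] tcp [0.5703 0.022  0.0792] low 0.0053
22 rim [284.5 173.4] top near/far edge [284.2 357.8] [284.1 384.5] post base [284.2 276.5] grasp [0.5704 0.022  0.0763] tcp [0.5715 0.0223 0.0791] low 0.004
```

Request:
arm_command(deltas=[[[0.006, 0.0013, 0.002, -0.0044, 0.0185, 0, 50], [0.006, 0.0013, 0, -0.0044, 0.0185, 0, 50], [0.0056, 0.0013, 0, -0.0044, 0.0185, 0, 50], [0, 0, 0, 0, 0, 0, 50], [0, 0, 0, 0, 0, 0, 0], [0, 0, 0, 0, 0, 0, 0], [0, 0, 0, 0, 0, 0, 0], [0, 0, 0, 0, 0, 0, 0], [0, 0, 0, 0, 0, 0, 0]]])

```text
clock: 8.7
tool_pos: [0.571, 0.0218, 0.08]
tcp_rot: [0.323, -2.766, 0.059]
wrist_force: [-1.8, -0.4, 5.9]
grip_width: 0.203
grasp_force: 59.5
```

Run:
```python
from h import *
st(); d=grab('wrist'); save('w6',d)
for s,c,m in blobs(d,(100,130,50),(125,255,255),200): print(s,c.round(1))
```

```text
t 8.7 tcp [0.571  0.0218 0.08  ] ydir 103.3 z [-0.341 -0.081 -0.937] F [-1.81 -0.35  5.92] M [-0.158  0.382  0.019] g [ 0.203 59.506]
[ 258  296   53   49 2364] [283.7 319.6]
```

Request:
arm_command(deltas=[[[0, 0, 0.033, 0, 0, 0, 0], [0, 0, 0.033, 0.0044, -0.0185, 0, 0], [0, 0, 0.033, 0.0044, -0.0185, 0, 0], [0, 0, 0.033, 0.0044, -0.0185, 0, 0], [-0.013, -0.0463, 0, 0, 0, -0.0028, 0], [-0.013, -0.0463, 0, 0, 0, -0.0028, 0], [-0.013, -0.0463, 0, 0, 0, -0.0028, 0], [-0.013, -0.0463, 0, 0, 0, -0.0028, 0], [-0.013, -0.0463, 0, 0, 0, -0.0028, 0], [-0.013, -0.0463, 0, 0, 0, -0.0028, 0], [-0.013, -0.0463, 0, 0, 0, -0.0028, 0], [-0.013, -0.0463, 0, 0, 0, -0.0028, 0]]])

```text
clock: 10.25
tool_pos: [0.4925, -0.2567, 0.1782]
tcp_rot: [-0.144, 3.138, 0.001]
wrist_force: [-0.4, -0.4, -1.4]
grip_width: 0.202
grasp_force: 59.0
```

Run:
```python
from h import *
st(); d=grab('wrist'); save('w7',d)
for s,c,m in blobs(d,(100,130,50),(125,255,255),200): print(s,c.round(1))
```

```text
t 10.25 tcp [ 0.4925 -0.2567  0.1782] ydir 95.3 z [ 0.  0. -1.] F [-0.4  -0.36 -1.4 ] M [-0.015  0.043 -0.006] g [ 0.202 59.049]
[ 258  300   52   44 2177] [283.8 321.1]
```

View pics/w7.png

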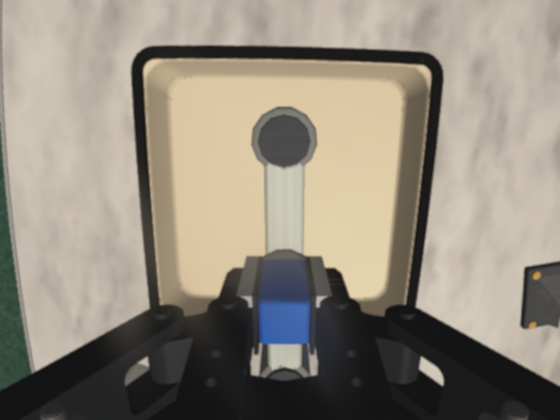

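The arm hangs square over the tray, whose rim spans (140-435, 50-). It is clear all round, so I lower it.

Request:
arm_command(deltas=[[[0, 0, -0.037, 0, 0, 0, 0], [0, 0, -0.037, 0, 0, 0, 0], [0, 0, -0.037, 0, 0, 0, 0], [0, 0, -0.037, 0, 0, 0, 0], [0, 0, -0.006, 0, 0, 0, 0], [0, 0, 0, 0, 0, 0, 0], [0, 0, 0, 0, 0, 0, 0], [0, 0, 0, 0, 0, 0, 0]]])

```text
clock: 11.3
tool_pos: [0.4933, -0.2558, 0.0634]
tcp_rot: [-0.145, 3.138, -0.0]
wrist_force: [-1.6, -0.2, -2.3]
grip_width: 0.205
grasp_force: 59.1
```

```bash
python3 -c "from h import *; st()"
```

```text
t 11.3 tcp [ 0.4933 -0.2558  0.0634] ydir 95.3 z [ 0.001 -0.    -1.   ] F [-1.63 -0.18 -2.27] M [-0.007  0.064 -0.034] g [ 0.205 59.081]
```

Request:
arm_command(deltas=[[[0, 0, -0.0015, 0, 0, 0, 0], [0, 0, 0, 0, 0, 0, 0], [0, 0, 0, 0, 0, 0, 30], [0, 0, 0, 0, 0, 0, 50], [0, 0, 0, 0, 0, 0, 50], [0, 0, 0, 0, 0, 0, 50], [0, 0, 0.04, 0, 0, 0, 50], [0, 0, 0.04, 0, 0, 0, 50], [0, 0, 0.04, 0, 0, 0, 50], [0, 0, 0.04, 0, 0, 0, 50], [0, 0, 0, 0, 0, 0, 50]]])

```text
clock: 12.68
tool_pos: [0.4941, -0.2564, 0.184]
tcp_rot: [-0.144, 3.134, -0.002]
wrist_force: [0.1, 0.1, 0.2]
grip_width: 0.587
grasp_force: 0.0
```

Run:
```python
from h import *
st(); d=grab('wrist'); save('w8',d)
for s,c,m in blobs(d,(100,130,50),(125,255,255),200): print(s,c.round(1),onz(d,*c,.063).round(4))
```

```text
t 12.68 tcp [ 0.4941 -0.2564  0.184 ] ydir 95.3 z [ 0.004 -0.001 -1.   ] F [0.14 0.12 0.23] M [ 0.    -0.002 -0.005] g [0.587 0.   ]
[275 193  24  34 528] [289.1 210.1] [ 0.4915 -0.2535  0.063 ]
```

View pics/w8.png

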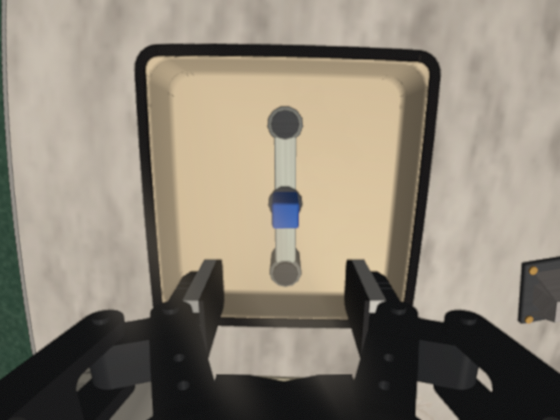

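Request:
arm_command(deltas=[[[-0.0024, 0.06, 0, 0, 0, 0.0035, 70], [-0.0024, 0.06, 0, 0, 0, 0.0035, 85], [-0.0024, 0.06, 0, 0, 0, 0.0035, 85], [-0.0024, 0.06, 0, 0, 0, 0.0035, 85], [-0.0024, 0.06, 0, 0, 0, 0.0035, 85], [-0.0024, 0.06, 0, 0, 0, 0.0035, 85], [-0.0024, 0.06, 0, 0, 0, 0.0035, 85], [-0.0024, 0.06, 0, 0, 0, 0.0035, 85], [-0.0024, 0.06, 0, 0, 0, 0.0035, 85], [-0.0024, 0.06, 0, 0, 0, 0.0035, 85], [-0.0024, 0.06, 0, 0, 0, 0.0035, 85], [-0.0024, 0.06, 0, 0, 0, 0.0035, 85]]])

```text
clock: 14.22
tool_pos: [0.4707, 0.2853, 0.1805]
tcp_rot: [0.557, -3.09, 0.001]
wrist_force: [0.5, -0.6, 0.2]
grip_width: 1.0
grasp_force: 0.0
```

The tray arm lies flat, wholly on the floor: buckets (285,123) and (285,272), rim clear.

Request:
arm_command(deltas=[[[-0.0013, 0.037, 0, 0, 0, 0.0018, 85], [-0.0013, 0.037, 0, 0, 0, 0.0018, 85], [0, 0, 0, 0, 0, 0, 85]]])

```text
clock: 14.6
tool_pos: [0.4687, 0.3411, 0.1808]
tcp_rot: [0.595, -3.083, 0.0]
wrist_force: [-0.2, -1.2, 0.0]
grip_width: 0.994
grasp_force: 0.0
```

Run:
```python
from h import *
s=st(); d=grab('wrist'); save('w9',d)
for s,c,m in blobs(d,(100,130,50),(125,255,255),200): print(s,c.round(1),onz(d,*c,.06).round(4))
g=cv2.cvtColor(d['px'],cv2.COLOR_RGB2GRAY)
m=(g<75).astype(np.uint8); m[330:]=0
n,l,s,c=cv2.connectedComponentsWithStats(m)
for i in range(1,n):
    if s[i][4]>150 and 200<c[i][0]<370: print(s[i],c[i].round(1),onz(d,*c[i],.034).round(4))
```

```text
t 14.6 tcp [0.4687 0.3411 0.1808] ydir 111.8 z [-0.001 -0.    -1.   ] F [-0.16 -1.19  0.04] M [-0.032  0.016 -0.037] g [0.994 0.   ]
[276 197  25  35 643] [289.5 214.5] [0.4673 0.3445 0.06  ]
[274 115  27  27 583] [287.  128.3] [0.4164 0.3224 0.034 ]
[272 192  31  26 492] [287.4 201.9] [0.4655 0.3425 0.034 ]
```

View pics/w9.png

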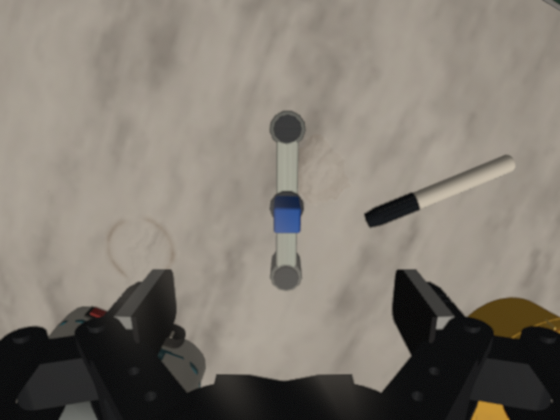

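The second arm is aligned, with buckets at (287,128) and (286,277), post at (288,214), and no obstacle within the fingers' reach. Grasp.

Request:
arm_command(deltas=[[[0.001, 0.0033, -0.041, 0, 0, 0, 60], [0, 0, -0.041, 0, 0, 0, 60], [0, 0, -0.041, 0, 0, 0, 60], [0, 0, -0.0405, 0, 0, 0, 60], [0, 0, 0, 0, 0, 0, 60], [0, 0, 0, 0, 0, 0, 0], [0, 0, 0, 0, 0, 0, 0], [0, 0, 0, 0, 0, 0, 0], [0, 0, 0, 0, 0, 0, 0], [0, 0, 0, 0, 0, 0, 0]]])

```text
clock: 15.9
tool_pos: [0.4709, 0.3425, 0.0606]
tcp_rot: [-0.591, 3.084, 0.001]
wrist_force: [-0.7, -1.4, 7.0]
grip_width: 0.202
grasp_force: 58.6
```

Request:
arm_command(deltas=[[[0, 0, 0.03, 0, 0, 0, 0], [0, 0, 0.03, 0, 0, 0, 0], [0, 0, 0.03, 0, 0, 0, 0], [0, 0, 0.03, 0, 0, 0, 0], [0, 0, 0, 0, 0, 0, 0], [0, 0, 0, 0, 0, 0, 0]]])

```text
clock: 16.65
tool_pos: [0.4698, 0.3419, 0.1482]
tcp_rot: [0.591, -3.084, 0.001]
wrist_force: [-0.8, 0.7, -1.2]
grip_width: 0.2
grasp_force: 59.1
```

Run:
```python
from h import *
st(); d=grab('wrist'); save('w10',d)
for s,c,m in blobs(d,(100,130,50),(125,255,255),200): print(s,c.round(1))
```

```text
t 16.65 tcp [0.4698 0.3419 0.1482] ydir 111.7 z [-0.001 -0.001 -1.   ] F [-0.8   0.73 -1.23] M [-0.037 -0.002  0.047] g [ 0.2   59.063]
[ 259  291   50   45 2123] [283.4 312.6]
```

Request:
arm_command(deltas=[[[0.0131, -0.0478, 0, 0, 0, -0.0026, 0], [0.0131, -0.0478, 0, 0, 0, -0.0026, 0], [0.0131, -0.0478, 0, 0, 0, -0.0026, 0], [0.0131, -0.0478, 0, 0, 0, -0.0026, 0], [0.0131, -0.0478, 0, 0, 0, -0.0026, 0], [0.0131, -0.0478, 0, 0, 0, -0.0026, 0], [0.0131, -0.0478, 0, 0, 0, -0.0026, 0], [0.0131, -0.0478, 0, 0, 0, -0.0026, 0], [0.0131, -0.0478, 0, 0, 0, -0.0026, 0], [0, 0, -0.028, 0, 0, 0, 0], [0, 0, -0.028, 0, 0, 0, 0], [0, 0, 0, 0, 0, 0, 0]]])

```text
clock: 18.2
tool_pos: [0.557, 0.0193, 0.1049]
tcp_rot: [0.363, -3.116, 0.001]
wrist_force: [0.3, -0.4, -2.4]
grip_width: 0.203
grasp_force: 59.0
```

Request:
arm_command(deltas=[[[0, 0, 0, 0, 0, 0, 0], [0, 0, 0, 0, 0, 0, 0]]])

```text
clock: 18.45
tool_pos: [0.5591, 0.0196, 0.108]
tcp_rot: [-0.363, 3.119, 0.0]
wrist_force: [0.4, 1.0, -2.3]
grip_width: 0.199
grasp_force: 59.0
```

Run:
```python
from h import *
s=st(); d=grab('wrist'); save('w11',d)
g=cv2.cvtColor(d['px'],cv2.COLOR_RGB2GRAY)
def bk(g):
    return cv2.HoughCircles(cv2.medianBlur(g[90:200,230:340],3),cv2.HOUGH_GRADIENT,1,60,param1=80,param2=15,minRadius=20,maxRadius=38)
o=cv2.imread('pics/w4.png',0)
for G,z in((o,.1038-.0588),(g,s['tool_pos'][2]-.0606)):
    k=bk(G)[0][0]; k[:2]+=(230,90); e=np.array([np.cos(np.radians(13.3)),np.sin(np.radians(13.3)),0])*.057; P=onz(d,k[0],k[1],z+.034)
    print(k,P.round(4),(P+e).round(4))
```

```text
t 18.45 tcp [0.5591 0.0196 0.108 ] ydir 103.3 z [ 0.001  0.    -1.   ] F [ 0.36  0.95 -2.29] M [-0.009 -0.004 -0.024] g [ 0.199 59.   ]
[285.5 139.5  33.8] [0.5043 0.0071 0.079 ] [0.5597 0.0202 0.079 ]
[284.5 134.5  32.1] [0.5023 0.0063 0.0814] [0.5578 0.0194 0.0814]
```

View pics/w11.png

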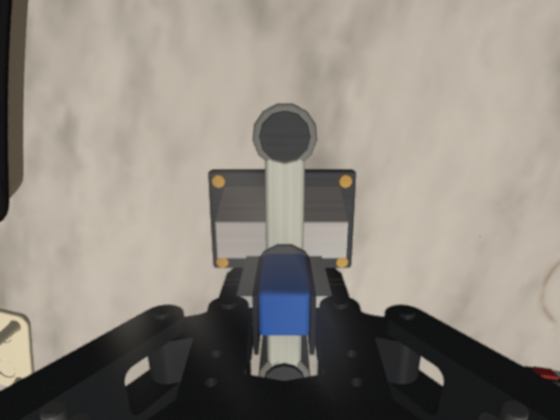

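The bar is centred over the crest: bucket at (285,134), crest rows 222-258, My about 0. Lower gently.

Request:
arm_command(deltas=[[[0, 0, -0.015, 0, 0, 0, 0], [0, 0, -0.012, 0, 0, 0, 0], [0, 0, -0.009, 0, 0, 0, 0], [0, 0, 0, 0, 0, 0, 0], [0, 0, 0, 0, 0, 0, 0], [0, 0, 0, 0, 0, 0, 0]]])

```text
clock: 19.25
tool_pos: [0.5588, 0.0196, 0.0804]
tcp_rot: [-0.363, 3.12, 0.001]
wrist_force: [-1.6, -0.3, 4.7]
grip_width: 0.201
grasp_force: 60.2
```

```bash
python3 -c "from h import *; st()"
```

```text
t 19.25 tcp [0.5588 0.0196 0.0804] ydir 103.3 z [ 0.  0. -1.] F [-1.58 -0.34  4.73] M [0.082 0.508 0.006] g [ 0.201 60.243]
```

Request:
arm_command(deltas=[[[0, 0, 0.0004, 0, 0, 0, 0], [0, 0, 0, 0, 0, 0, 0], [0, 0, 0, 0, 0, 0, 24], [0, 0, 0, 0, 0, 0, 35], [0, 0, 0, 0, 0, 0, 50], [0, 0, 0, 0, 0, 0, 50], [0, 0, 0, 0, 0, 0, 50], [0, 0, 0.02, 0, 0, 0, 50], [0, 0, 0.04, 0, 0, 0, 50], [0, 0, 0.04, 0, 0, 0, 50], [0, 0, 0.04, 0, 0, 0, 50], [0, 0, 0, 0, 0, 0, 50]]])

```text
clock: 20.75
tool_pos: [0.5601, 0.0195, 0.189]
tcp_rot: [-0.362, 3.115, 0.001]
wrist_force: [-0.7, 0.2, 0.2]
grip_width: 0.587
grasp_force: 0.0
```

Run:
```python
from h import *
st(); d=grab('wrist'); save('w12',d)
c=np.array([.5577,.019]);e=np.array([np.cos(np.radians(13.3)),np.sin(np.radians(13.3))])
for x,z in((-57,.054),(57,.054),(0,.09)): print(proj(d,np.append(c+e*x/1000,z)).round(1))
```

```text
t 20.75 tcp [0.5601 0.0195 0.189 ] ydir 103.3 z [ 0.005  0.001 -1.   ] F [-0.75  0.19  0.23] M [ 0.017  0.045 -0.024] g [0.587 0.   ]
[284.2 121.5]
[284.1 278.3]
[284.2 219.2]
```

View pics/w12.png

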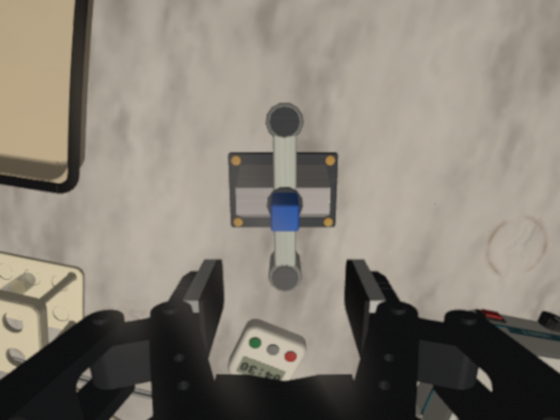

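The arm is balanced level on the crest: bucket rims at (285,121) and (285,277), against (284,121.5) and (284,278) predicted for level and centred. Handing in.

```bash
python3 -c "
from h import *
st(); print(order.close_job())"
```

```text
t 20.8 tcp [0.5593 0.0195 0.1872] ydir 103.3 z [ 0.003  0.001 -1.   ] F [-0.72  0.44 -0.26] M [ 0.035  0.033 -0.023] g [0.581 0.   ]
the job is handed in; nothing more can be done
None
```

The job is handed in at 20.8 s of the allowed 72 s: in the last wrist pictures the sound arm is balanced level and crosswise on the knife edge, and the arm that tipped lies flat inside the beige tray; no verdict was returned.

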